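Draw specimen jars from the gravity dispenser into the catch pan and weigh them

ROBOT

A 7-joint arm with a two-finger parallel gripper is mounted at the origin on a cart in front of the work surface, level with it; the furniture and walls round the work are solid. World frame = base frame: x ahead of the robot, y to its left, z up, the work surface at z = 0. Lengths are in m, angles in rad, forces in N, time in s.
With the tool pointing down it reaches from about 0.425 to 0.875 m from the base axis. Payload 4.7 kg.
Tool frame: the origin (TCP) lies at the very end of the fingers, on their centre line; the grasp point (between the pads) lies 19 mm behind it; z points along the fingers, y is the line along which they close (so a half turn about z gives the same grasp; the last joint's range is limited). The gripper opens to 87 mm and grips with 3 to 60 N. Pads are 19 mm wide; open, the fingers measure 117 mm over their backs; the gripper's body (75 mm by 190 mm) begins 51 mm behind the grasp point.
Start: joints at [-1.329, 0.321, -0.07, 1.45, 0.023, 1.371, -0.057], TCP at [0.147, 0.633, 0.223] pointing down, gripper open.
Joint ranges: [-2.86, 2.86], [-0.3, 2.09], [-1.38, 1.24], [0.06, 2.45], [-1.56, 4.7], [0.09, 2.05], [-2.69, 2.69]. Speed limits (rad/s): [2.57, 2.57, 3.14, 3.14, 3.14, 3.14, 3.14].

INTERFACE

Orientations are given as a rotation vector (axis times angle).
In Python, from bench import ctrl, vision gives the robot as it stands.
- The arm moves only by the tool jog_arm, never from a script. Its argument "increments" is a list of rows, each an object of numbers: "tx", "ty", "tz": the shift along the tool's x, y, z in mm; "wx", "wy", "wz": the turn, a rotation vector about the tool's x, y, z in rad; "gripper": the opening, from 0 (shut) to 1 (fully open). In form: [{"tx": .., "ty": .., "tz": .., "wx": .., "wy": .., "wz": .., "gripper": ..}, ...]. A call has exactly 5 rows; each row is the pose to reach, as a shift and turn from the pose commanded when the call began, along the tool's axes at that moment; what a row does not reach only later rows make up. A row lasts 1/12 s, in which the tool goes at most 41.7 mm and 7.16 degrees, less where a joint would pass 70% of its speed; a pose out of reach is approached as far as the arm can. A call with a gripper value outside its range is refused whole. The fingers move at their own pace and stop on an object; "grip_force" is the grip in N (left out, the last holds). Time passes only in rows, so rows that repeat a pose let the fingers close, or fill a call up. It gives the time, the measured TCP pose, the force, the opening and the grip force at its end, in the units of the state.
- ctrl.get_state(): the state, without advancing time (a new reading comes with each control period).
- vision.get_image(name): name is "scene" or "top" or "wrist"; returns a dict with "color" (420x560x3 uint8, blue, green, red), "fx", "fy", "cx", "cy" (pixels), "extrinsics" (4x4, takes a point from world to camera coordinates). Camera axes: x right, y down, z forward; pixel columns grow to the right and rows downward; lengths in m; the calibration is good to about 2 mm. The wrist camera is an equidistant fisheye: a pixel r from the principal point sees the ray r / f radians off the axis. A picture is of the moment at which its call begins. There is no depth.
- ctrl.close_job(): hands the job in; it is judged then, once.
Trained networks look in the newest picture that a camera, given by its name, has taken for a name from the list of things; names that differ only in an ending like _2 or _b are one class to them, and where a whole thing is asked for, a point or a joint stands for the part that bears it (a point fixed in the world has none). Each returns a list of dicts, best first, with "conf" (0 to 1); they miss things now and then, are a little off and sometimes report something else, mostly with a low value. They report only what shows in the picture. A call takes as long as a camera call. They do not tell look-alikes from the thing itself.
- vision.spot_in(camera, thing): "bbox" ([left, top, right, bottom] in pixels, round what is visible of it).
The state is a dict: "time": time; "joint_positions": joint angles; "qd": joint speeds; "joint_torque": joint torques, N m; "position": TCP position; "tool_rot": TCP orientation; "ft_force": force on the tool from outside, world axes, zero at the start; "torque": the same for the moment, N m; "grip_width": opening from 0.0 (shut) to 1.0 (fully open); "grip_force": force on a finger pad.
Only numpy, scipy, OpenCV 4.12 (cv2) and the standard library are available. Lean on these libraries where they do the work, as an engineer would, in place of code of your own. Each camera call takes 0.05 s, during which the arm holds its last target. There are 200 camera calls.

TASK

Pick up the steel catch pan by its handle, hold it lifted under the spout of the jar dispenser and push its front rim against the black paddle there, so that the stop drops and all three specimen jars slide off the chute into the pan; let none fall on the bench. Then carry the pan level to the bench scale and set it down gently, standing flat and centred on the steel platter with the three jars in it, and let go. Leave the other things on the bench where they are.

Things in the scene. Friction and masses are not known exactly. Their poses are not given: they have to be found in the camera images.
- pan: Open rectangular steel catch pan standing on the bench: 180 long (x) x 140 wide (y) x 80 high outside, rolled rim, walls and floor 3 thick, 0.15 to 0.31 kg empty. Origin under the centre of the tray, z up; +x points to its front, the side away from the handle. A straight handle leaves the middle of the back wall along -x.
- pan_grip (a point): Middle of the pan's handle grip, to be pinched from above across its width: black bar 13 wide (y) x 24 tall (z, from 43 to 67 above the pan's underside) x 72 long (x); the point lies 45 behind the back wall, i.e. at (-135, 0, 55) mm in the pan's frame. Same axes as the pan.
- dispenser: Gravity dispenser for jars, fixed: a steel trough, 46 wide inside, sloping down at 26 degrees to the robot, on white side sheets and a grey foot plate. Origin on the bench below the spout's lip, z up; the chute rises along +x, the spout looks to -x. Foot plate and side sheets begin 90 behind the lip (+x); before that only paddle and stop hang under the chute.
- spout (a point): Middle of the spout's lip, 155 above the bench: the chute floor ends here, jars leave over it towards -x of the dispenser at up to about 1 m/s and come down within 120 mm of the lip. Same axes as the dispenser.
- gate (a joint): Stop of the chute, rad: 0 shut (sprung; a steel plate 24 above the chute floor before the first jar), up to 0.75 as the paddle is pushed back. Stop and paddle are one rocking part: pushing the paddle back drops the stop below the floor. Jars stay held below about 0.3 and run freely from 0.5; it springs shut when let go. Full push takes about 4 N.
- paddle (a point): Centre of the front face of the black push paddle under the spout: 44 wide, 92 to 137 above the bench at rest, face 23 behind the lip (+x of the dispenser). It swings on an axle 50 behind the lip, 155 above the bench. Pan rim 115 above the bench (95 to 127 will do): the stop begins to open with the pan's front 23 behind the lip and is at about 0.6 with it 45 behind.
- jar_1_mid (a point): screw-top specimen jar, plain round, diameter 41 at the lid, 38 at the body, 58 long, about 35 g; the point is its middle, its z axis runs from base to lid. The lowest (first) of the three jars that lie in line on the chute with their bases downhill
- jar_2_mid (a point): screw-top specimen jar, plain round, diameter 41 at the lid, 38 at the body, 58 long, about 35 g; the point is its middle, its z axis runs from base to lid. The middle of the three jars that lie in line on the chute with their bases downhill
- jar_3_mid (a point): screw-top specimen jar, plain round, diameter 41 at the lid, 38 at the body, 58 long, about 35 g; the point is its middle, its z axis runs from base to lid. The uppermost (last) of the three jars that lie in line on the chute with their bases downhill
- scale: Low bench scale, fixed: white housing 205 (x) x 170 (y), 37 high, display and two keys at its front (-x), square steel platter 150x150 on top. Origin under the housing's centre, z up.
- platter (a point): Centre of the scale's platter on its upper face, 52 above the bench, 22 behind (+x of) the housing's centre.
- timer: small white desk timer, 42x66x57, origin under its centre; leave alone
- cotton_jar: steel swab canister with knobbed lid, diameter 69, 105 high, origin under its centre; leave alone
- stapler: black stapler, 34x135x44, origin under its centre; leave alone
- sachet: flat pale foil packet, 56x100x9, origin under its centre; leave alone
- log_book: spiral-bound notebook lying flat, 210x153x16, with a thin pen on it, origin under its centre; leave alone
Mind the look-alikes: they are no part of the job. What is shaped like the part that bears jar_2_mid but blue is not meant.

How it is judged:
On the way, in this order (a step that is already met when the one before it is completed fails the run):
1. the pan is held lifted under the spout and the stop is being opened (contact force between the fingers and pan above 1 N and height (world z) of pan above 0.01 m and value of joint gate above 0.15 rad and x of spout in the frame of pan between -0.085 and 0.085 m and y of spout in the frame of pan between -0.06 and 0.06 m), for 0.05 s.
2. all three jars lie in the pan while it is held clear of the bench (contact force between the fingers and pan above 1 N and x of jar_1_mid in the frame of pan between -0.085 and 0.085 m and y of jar_1_mid in the frame of pan between -0.066 and 0.066 m and z of jar_1_mid in the frame of pan between 0.005 and 0.095 m and x of jar_2_mid in the frame of pan between -0.085 and 0.085 m and y of jar_2_mid in the frame of pan between -0.066 and 0.066 m and z of jar_2_mid in the frame of pan between 0.005 and 0.095 m and x of jar_3_mid in the frame of pan between -0.085 and 0.085 m and y of jar_3_mid in the frame of pan between -0.066 and 0.066 m and z of jar_3_mid in the frame of pan between 0.005 and 0.095 m and height (world z) of pan above 0.01 m), for 0.2 s.
At the end, for the whole second after the job is handed in: The pan stands flat on the scale's platter (centre of its underside within 30 mm of the platter's centre, tilted less than 0.06 rad, underside within 4 mm of the platter), released and at rest, with all three jars lying inside its walls (x of jar_1_mid in the frame of pan between -0.085 and 0.085 m and y of jar_1_mid in the frame of pan between -0.066 and 0.066 m and z of jar_1_mid in the frame of pan between 0.005 and 0.095 m and x of jar_2_mid in the frame of pan between -0.085 and 0.085 m and y of jar_2_mid in the frame of pan between -0.066 and 0.066 m and z of jar_2_mid in the frame of pan between 0.005 and 0.095 m and x of jar_3_mid in the frame of pan between -0.085 and 0.085 m and y of jar_3_mid in the frame of pan between -0.066 and 0.066 m and z of jar_3_mid in the frame of pan between 0.005 and 0.095 m and horizontal distance between pan and platter below 0.03 m and z of pan in the frame of platter between -0.004 and 0.004 m and angle between pan's own z axis and vertical below 0.06 rad and linear speed of pan below 0.02 m/s); the robot touches nothing.
It fails at once if a jar falls on the bench, outside the pan ((height (world z) of jar_1_mid below 0.045 m and not (x of jar_1_mid in the frame of pan between -0.085 and 0.085 m and y of jar_1_mid in the frame of pan between -0.066 and 0.066 m and z of jar_1_mid in the frame of pan between 0.005 and 0.095 m)) or (height (world z) of jar_2_mid below 0.045 m and not (x of jar_2_mid in the frame of pan between -0.085 and 0.085 m and y of jar_2_mid in the frame of pan between -0.066 and 0.066 m and z of jar_2_mid in the frame of pan between 0.005 and 0.095 m)) or (height (world z) of jar_3_mid below 0.045 m and not (x of jar_3_mid in the frame of pan between -0.085 and 0.085 m and y of jar_3_mid in the frame of pan between -0.066 and 0.066 m and z of jar_3_mid in the frame of pan between 0.005 and 0.095 m))).
It fails at once if the pan is slammed on the scale (more than 60 N) (contact force between pan and scale above 60 N).
It fails at once if a bystander is pushed more than 30 mm away (distance of any of timer, cotton_jar, stapler, sachet, log_book from where it was at the start of the episode above 0.03 m).
It also fails if it takes over 54 s, if anything falls off the work surface, if the arm or the gripper's body presses on something with over 40 N, if the wrist force passes 120 N, or if a joint passes its speed limit or range.

## Working session

There is one attempt and no reset: what is moved stays moved. The work goes in short steps, Python scripts to look and compute and a tool call to move; the robot and the scene stay as the last step left them, time stands still between calls to the robot, and variables do not carry over. Pictures are saved under pics/ and viewed, at most 10 in all, crops included, and the job is handed in when it is done.

Besides the shell and the picture viewer there is one more tool, called as a command line: name --argument value ..., lists and objects as JSON in quotes. jog_arm: Moves the arm, as the interface text tells. Its arguments: {"type":"object","properties":{"increments":{"type":"array"},"grip_force":{"type":"number"}},"required":["increments"]}

```bash
mkdir -p pics; ls; python3 - <<'E'
from bench import ctrl, vision
import cv2,numpy as np
s=ctrl.get_state(); print({k:np.round(v,3).tolist() for k,v in s.items()})
for c in ("scene","top"):
    im=vision.get_image(c); cv2.imwrite(f"pics/{c}0.png",im["color"])
    print(c,im["fx"],im["fy"],im["cx"],im["cy"],np.round(im["extrinsics"],4).tolist())
    for t in ("pan","pan_grip","dispenser","paddle","scale","jar_1_mid","timer","cotton_jar","stapler","sachet","log_book"):
        print(t,[(np.round(d["bbox"]).tolist(),round(d["conf"],2)) for d in vision.spot_in(c,t)[:4]])
E
```

```text
pics
{'time': 0.0, 'joint_positions': [-1.329, 0.322, -0.07, 1.452, 0.023, 1.371, -0.057], 'qd': [-0.0, -0.0, -0.002, -0.0, 0.001, 0.002, 0.001], 'joint_torque': [0.001, -49.129, -0.404, -31.253, -0.064, 0.044, 0.0], 'position': [0.147, 0.633, 0.221], 'tool_rot': [-0.357, -3.121, 0.003], 'ft_force': [-0.669, -0.346, -0.198], 'torque': [-0.051, -0.059, -0.03], 'grip_force': 0.0, 'grip_width': 1.0}
scene 491.01478751976384 491.01478751976384 277.54703676085654 219.65226733039518 [[0.8437, -0.5368, 0.0101, -0.4966], [-0.3979, -0.6377, -0.6596, 0.3317], [0.3605, 0.5524, -0.7516, 1.407], [0.0, 0.0, 0.0, 1.0]]
pan [([172.0, 155.0, 232.0, 214.0], 0.92), ([349.0, 284.0, 361.0, 289.0], 0.36)]
pan_grip [([167.0, 155.0, 228.0, 214.0], 0.7)]
dispenser [([336.0, 228.0, 405.0, 309.0], 0.97), ([275.0, 353.0, 351.0, 414.0], 0.49)]
paddle [([347.0, 283.0, 358.0, 290.0], 0.44)]
scale [([224.0, 212.0, 299.0, 270.0], 0.89), ([220.0, 160.0, 249.0, 169.0], 0.21)]
jar_1_mid [([341.0, 259.0, 364.0, 279.0], 0.62)]
timer [([252.0, 187.0, 271.0, 209.0], 0.53)]
cotton_jar [([320.0, 226.0, 343.0, 264.0], 0.58), 
[... 356 characters left out ...]
243, 0.5514], [0.3033, 0.1149, -0.946, 1.8752], [0.0, 0.0, 0.0, 1.0]]
pan [([150.0, 165.0, 197.0, 232.0], 0.91), ([349.0, 161.0, 384.0, 215.0], 0.45)]
pan_grip [([151.0, 165.0, 198.0, 238.0], 0.58)]
dispenser [([349.0, 160.0, 386.0, 208.0], 0.65)]
paddle []
scale [([234.0, 181.0, 286.0, 240.0], 0.73), ([349.0, 191.0, 364.0, 208.0], 0.51)]
jar_1_mid [([352.0, 193.0, 364.0, 212.0], 0.61)]
timer [([226.0, 169.0, 241.0, 184.0], 0.46), ([302.0, 166.0, 322.0, 192.0], 0.25)]
cotton_jar [([304.0, 169.0, 323.0, 190.0], 0.56)]
stapler [([244.0, 250.0, 280.0, 264.0], 0.77)]
sachet [([302.0, 168.0, 322.0, 189.0], 0.62), ([165.0, 142.0, 196.0, 165.0], 0.6)]
log_book [([336.0, 254.0, 408.0, 317.0], 0.89)]
```

```bash
python3 - <<'E'
import cv2
a=cv2.imread("pics/scene0.png")[145:325,155:420]; cv2.imwrite("pics/s1.png",cv2.resize(a,None,fx=3,fy=3,interpolation=cv2.INTER_CUBIC))
a=cv2.imread("pics/top0.png")[135:275,140:400]; cv2.imwrite("pics/t1.png",cv2.resize(a,None,fx=3,fy=3,interpolation=cv2.INTER_CUBIC))
E
```

```text
(no output)
```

View pics/s1.png

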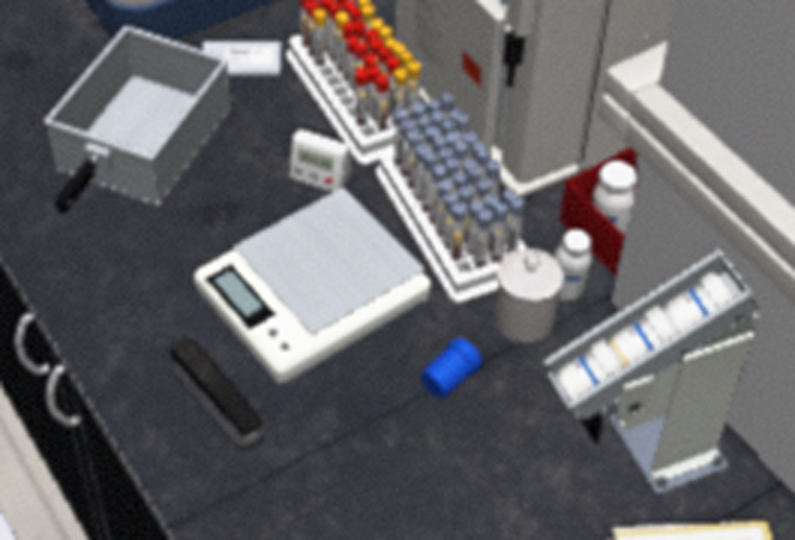

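View pics/t1.png

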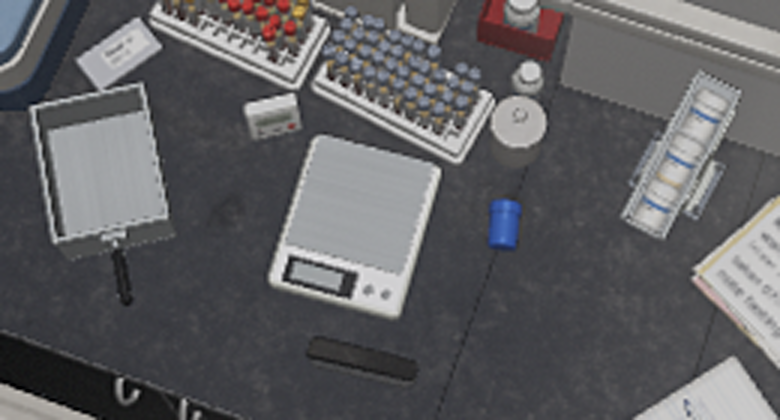

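```bash
cat > h.py <<'E'
import numpy as np, cv2
from scipy.optimize import least_squares
CAM={"scene":(491.0148,277.547,219.6523,np.array([[0.8437,-0.5368,0.0101,-0.4966],[-0.3979,-0.6377,-0.6596,0.3317],[0.3605,0.5524,-0.7516,1.407]])),
"top":(540.077,277.2781,199.6842,np.array([[0.3436,-0.9391,-0.0039,-0.2076],[-0.8888,-0.3238,-0.3243,0.5514],[0.3033,0.1149,-0.946,1.8752]]))}
def proj(c,P):
    f,cx,cy,E=CAM[c]; p=E[:,:3]@np.asarray(P,float).reshape(-1,3).T+E[:,3:]
    return np.c_[f*p[0]/p[2]+cx,f*p[1]/p[2]+cy]
def place(pose,P):
    x,y,a=pose; R=np.array([[np.cos(a),-np.sin(a),0],[np.sin(a),np.cos(a),0],[0,0,1]])
    return np.asarray(P,float)/1000@R.T+[x,y,0]
OFF={"scene":(155,145),"top":(140,135)}
def crop(c,uv): return np.asarray(uv,float)/3+OFF[c]
def fit(obs,x0):  # obs: (cam, model mm, pixel)
    f=lambda q: np.concatenate([(proj(c,place(q,m))-p).ravel() for c,m,p in obs])
    r=least_squares(f,x0,loss="soft_l1"); return r.x,f(r.x)
E
cat > m1.py <<'E'
from h import *
S=[]
def o(c,m,uv): return (c,[m],crop(c,[uv]))
pan=[o("scene",(-90,70,80),(47,122)),o("scene",(-90,-70,80),(158,157)),o("scene",(90,70,80),(127,28)),o("scene",(90,-70,80),(228,72)),
o("top",(90,70,80),(32,103)),o("top",(90,-70,80),(143,88)),o("top",(-90,-70,80),(168,228)),o("top",(-90,70,80),(53,243)),o("scene",(-171,0,67),(62,207)),o("top",(-171,0,67),(127,302))]
sc=[o("scene",(-53,75,52),(235,245)),o("scene",(-53,-75,52),(313,330)),o("scene",(97,75,52),(340,190)),o("scene",(97,-75,52),(428,272)),
o("top",(97,75,52),(313,138)),o("top",(97,-75,52),(440,170)),o("top",(-53,-75,52),(400,273)),o("top",(-53,75,52),(288,257)),
o("scene",(-102,85,37),(196,272)),o("scene",(-102,-85,37),(282,380)),o("top",(-102,85,37),(270,287)),o("top",(-102,-85,37),(398,318))]
for n,ob,x0 in(("pan",pan,(.5,.5,0.3)),("scale",sc,(.6,.2,0.3))):
    q,r=fit(ob,x0); print(n,q.round(4)); print(r.reshape(-1,2).round(1).tolist())
E
python3 m1.py; python3 - <<'E'
import cv2,numpy as np
s=cv2.imread("pics/scene0.png");t=cv2.imread("pics/top0.png")
r=lambda a,w,h:cv2.resize(a,(w,h),interpolation=cv2.INTER_CUBIC)
# scene 330..415 x 225..310 at 5x ; top 340..390 x 150..220 at 7x
A=r(s[225:312,332:412],400,435);B=r(t[155:217,340:397],399,434)
cv2.imwrite("pics/d.png",np.hstack([A,B]))
E
```

```text
pan [0.5009 0.3678 0.5695]
[[-0.8, 0.3], [-2.7, 1.2], [-0.4, 0.4], [-0.5, -3.1], [1.1, 1.6], [1.1, -1.0], [0.9, -3.2], [1.2, -0.2], [-0.9, -3.4], [-0.2, -1.9]]
scale [0.5467 0.0486 0.0884]
[[-1.1, 1.5], [-0.1, 2.4], [0.5, -0.5], [-1.1, -0.6], [3.0, -1.0], [-0.8, -2.0], [2.1, 0.9], [0.0, -3.9], [-2.0, 0.5], [-0.6, -1.6], [-0.0, -1.0], [1.9, 0.2]]Traceback (most recent call last):
  File "<stdin>", line 6, in <module>
    return _nx.concatenate(arrs, 1, dtype=dtype, casting=casting)
           ~~~~~~~~~~~~~~~^^^^^^^^^^^^^^^^^^^^^^^^^^^^^^^^^^^^^^^
ValueError: all the input array dimensions except for the concatenation axis must match exactly, but along dimension 0, the array at index 0 has size 435 and the array at index 1 has size 434
```

jog_arm --increments '[{"tx": -31,"ty": -27.4,"wz": -0.08,"gripper": 1},{"tx": -62,"ty": -54.8,"wz": -0.16,"gripper": 1},{"tx": -93,"ty": -82.2,"wz": -0.24,"gripper": 1},{"tx": -124,"ty": -109.6,"wz": -0.32,"gripper": 1},{"tx": -155,"ty": -137,"wz": -0.4,"gripper": 1}]'

```text
validation failed for argument at $.in...
```

jog_arm --increments '[{"tx": -17.8,"ty": -37.4,"wz": -0.08,"gripper": 1},{"tx": -35.6,"ty": -74.8,"wz": -0.16,"gripper": 1},{"tx": -53.4,"ty": -112.2,"wz": -0.24,"gripper": 1},{"tx": -71.2,"ty": -149.6,"wz": -0.32,"gripper": 1},{"tx": -89,"ty": -187,"wz": -0.4,"gripper": 1}]'

```text
validation failed for argument at $.in...
```

```bash
python3 - <<'E'
from bench import ctrl, vision
import cv2,numpy as np
s=ctrl.get_state(); print({k:np.round(s[k],4).tolist() for k in("time","position","tool_rot","joint_positions")})
w=vision.get_image("wrist"); cv2.imwrite("pics/w1.png",w["color"]); print({k:np.round(v,4).tolist() for k,v in w.items() if k!="color"})
s=cv2.imread("pics/scene0.png");t=cv2.imread("pics/top0.png")
r=lambda a,w,h:cv2.resize(a,(w,h),interpolation=cv2.INTER_CUBIC)
# 5x left: scene u0=332,v0=225 ; 7x right: top u0=340,v0=155
A=r(s[225:309,332:412],400,420);B=r(t[155:215,340:397],399,420)
cv2.imwrite("pics/d.png",np.hstack([A,B]))
# scale: scene 220..302 x 205..275 5x -> 410x350 ; top 226..290 x178..243 6x -> 384x390
A=r(s[203:275,218:302],420,360);B=r(t[178:238,228:291],378,360)
cv2.imwrite("pics/sc.png",np.hstack([A,B]))
E
```

```text
{'time': 1.2, 'position': [0.1468, 0.6332, 0.2226], 'tool_rot': [0.357, 3.1212, 0.0001], 'joint_positions': [-1.3289, 0.321, -0.0701, 1.4505, 0.0226, 1.3708, -0.0569]}
{'fx': 325.1923, 'fy': 325.1923, 'cx': 278.6932, 'cy': 212.0994, 'extrinsics': [[0.2257, 0.9742, -0.0005, -0.6496], [0.9286, -0.215, 0.3025, -0.0362], [0.2946, -0.0687, -0.9531, 0.3924], [0.0, 0.0, 0.0, 1.0]]}
```

View pics/w1.png

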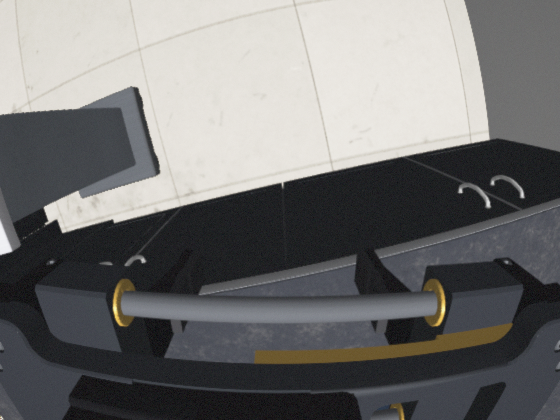

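View pics/d.png

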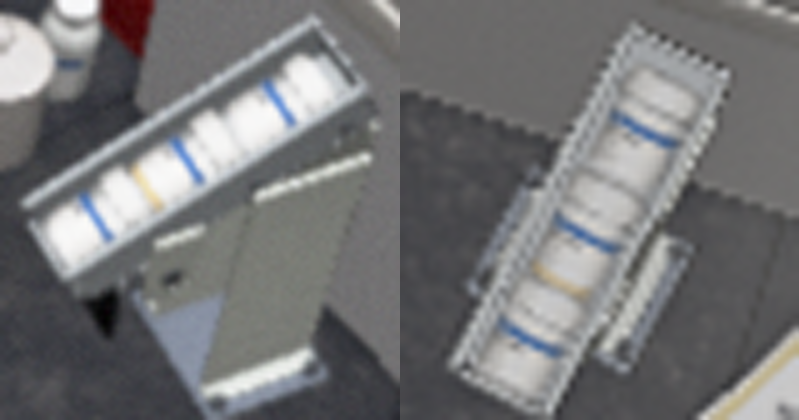

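View pics/sc.png

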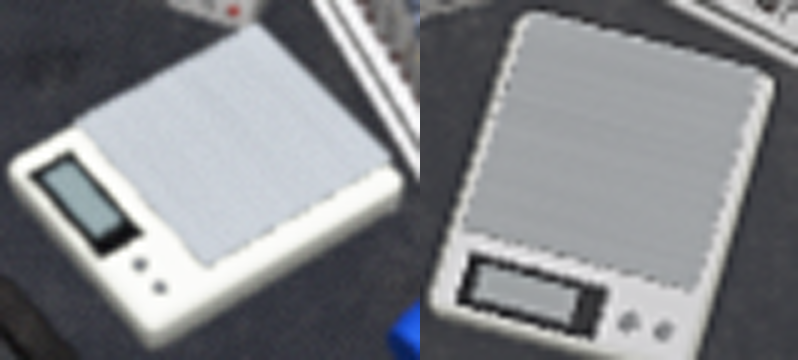

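jog_arm --increments '[{"tx": -31,"ty": -27.4,"tz": 0,"wx": 0,"wy": 0,"wz": -0.08,"gripper": 1},{"tx": -62,"ty": -54.8,"tz": 0,"wx": 0,"wy": 0,"wz": -0.16,"gripper": 1},{"tx": -93,"ty": -82.2,"tz": 0,"wx": 0,"wy": 0,"wz": -0.24,"gripper": 1},{"tx": -124,"ty": -109.6,"tz": 0,"wx": 0,"wy": 0,"wz": -0.32,"gripper": 1},{"tx": -155,"ty": -137,"tz": 0,"wx": 0,"wy": 0,"wz": -0.4,"gripper": 1}]'

```text
time: 1.67
position: [0.2678, 0.463, 0.2227]
tool_rot: [-0.277, 3.129, 0.001]
ft_force: [1.8, -0.2, 0.3]
grip_width: 1.0
grip_force: 0.0
```

```bash
cat > m2.py <<'E'
from h import *
from m1 import pan
def o(c,m,p): return (c,[m],np.array([p],float))
S=lambda x,y:(218+x/5,203+y/5); T=lambda x,y:(228+x/6,178+y/6)
C={"FL":(97,75,52),"FR":(97,-75,52),"BR":(-53,-75,52),"BL":(-53,75,52)}
sc=[o("scene",C["FL"],S(257,24)),o("scene",C["BL"],S(78,122)),o("scene",C["BR"],S(207,266)),o("scene",C["FR"],S(392,163)),
o("top",C["FL"],T(112,12)),o("top",C["FR"],T(352,72)),o("top",C["BR"],T(272,288)),o("top",C["BL"],T(47,232))]
q,r=fit(sc,(.55,.05,.09)); print("scale",q.round(4)); print(r.reshape(-1,2).round(1).tolist()); print("platter",place(q,[(22,0,52)]))
S=lambda x,y:(332+x/5,225+y/5); T=lambda x,y:(340+x/7,155+y/7)
def model(p):
    x,y,a,h,L,wf,xt,L2=p; s,c=np.sin(np.radians(26)),np.cos(np.radians(26)); w=24.5
    M=[(xt,w,155+h),(xt,-w,155+h),(xt+L*c,w,155+h+L*s),(xt+L*c,-w,155+h+L*s),(90,wf,6),(90,-wf,6),(90+L2,-wf,6)]
    return place((x,y,a),M)
ob=[("scene",0,S(22,205)),("scene",1,S(68,272)),("scene",2,S(312,20)),("scene",3,S(366,92)),("scene",4,S(135,292)),("scene",5,S(210,415)),("scene",6,S(325,370)),
("top",0,T(52,362)),("top",1,T(150,410)),("top",2,T(232,28)),("top",3,T(328,75)),("top",4,T(68,290)),("top",5,T(222,372)),("top",6,T(290,240))]
def f(p):
    M=model(p); return np.concatenate([proj(c,M[i])[0]-u for c,i,u in ob])
r=least_squares(f,(.6,-.2,.1,20,230,50,0,100),loss="soft_l1",x_scale=(.1,.1,.1,10,100,10,10,10)); print("disp",r.x.round(4)); print(f(r.x).reshape(-1,2).round(1).tolist())
E
python3 m2.py
```

```text
pan [0.5009 0.3678 0.5695]
[[-0.8, 0.3], [-2.7, 1.2], [-0.4, 0.4], [-0.5, -3.1], [1.1, 1.6], [1.1, -1.0], [0.9, -3.2], [1.2, -0.2], [-0.9, -3.4], [-0.2, -1.9]]
scale [0.5467 0.0486 0.0884]
[[-1.1, 1.5], [-0.1, 2.4], [0.5, -0.5], [-1.1, -0.6], [3.0, -1.0], [-0.8, -2.0], [2.1, 0.9], [0.0, -3.9], [-2.0, 0.5], [-0.6, -1.6], [-0.0, -1.0], [1.9, 0.2]]
scale [0.548  0.0499 0.0741]
[[0.0, -0.2], [-1.1, 0.0], [-0.5, 0.8], [0.3, -0.6], [0.9, -0.6], [-0.8, -0.4], [1.6, 0.7], [-0.1, -0.6]]
platter [[0.56991363 0.05157157 0.052     ]]
disp [ 6.296000e-01 -2.818000e-01 -1.711000e-01  2.846020e+01  1.851077e+02
  4.674240e+01 -1.567920e+01  8.241710e+01]
[[0.7, -0.1], [-0.2, 0.2], [0.3, 0.5], [-0.7, -0.9], [-0.7, 0.3], [-0.5, -0.1], [0.1, -0.1], [0.6, 0.2], [-0.7, 0.1], [0.4, -0.0], [-0.3, -0.1], [0.3, -0.6], [0.3, -0.7], [0.2, 0.4]]
```

jog_arm --increments '[{"tx": -17.6,"ty": -37.2,"tz": 0,"wx": 0,"wy": 0,"wz": -0.08,"gripper": 1},{"tx": -35.2,"ty": -74.4,"tz": 0,"wx": 0,"wy": 0,"wz": -0.16,"gripper": 1},{"tx": -52.8,"ty": -111.6,"tz": 0,"wx": 0,"wy": 0,"wz": -0.24,"gripper": 1},{"tx": -70.4,"ty": -148.8,"tz": 0,"wx": 0,"wy": 0,"wz": -0.32,"gripper": 1},{"tx": -88,"ty": -186,"tz": 0,"wx": 0,"wy": 0,"wz": -0.39,"gripper": 1}]'

```text
time: 2.08
position: [0.3863, 0.2948, 0.223]
tool_rot: [-0.877, 3.016, 0.001]
ft_force: [0.8, -0.4, -0.7]
grip_width: 1.001
grip_force: 0.0
```

```bash
python3 - <<'E'
from bench import ctrl, vision
import cv2,numpy as np
w=vision.get_image("wrist")
s=ctrl.get_state(); print({k:np.round(s[k],4).tolist() for k in("time","position","tool_rot","joint_positions")})
cv2.imwrite("pics/w2.png",w["color"]); print({k:np.round(v,4).tolist() for k,v in w.items() if k!="color"})
E
```

```text
{'time': 2.1333, 'position': [0.3924, 0.2861, 0.2232], 'tool_rot': [-0.8652, 3.0172, -0.0073], 'joint_positions': [-0.8783, -0.0349, 0.1857, 1.8514, 0.0122, 1.3239, 1.4336]}
{'fx': 325.1923, 'fy': 325.1923, 'cx': 278.6932, 'cy': 212.0994, 'extrinsics': [[-0.5365, 0.8439, -0.0005, -0.0417], [0.8042, 0.5114, 0.303, -0.4977], [0.2559, 0.1621, -0.953, 0.2458], [0.0, 0.0, 0.0, 1.0]]}
```

View pics/w2.png

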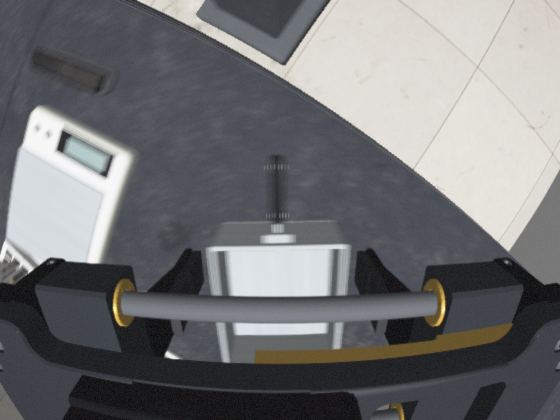

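```bash
python3 - <<'E'
from bench import ctrl, vision
import cv2,numpy as np
w=vision.get_image("wrist")
s=ctrl.get_state(); print({k:np.round(s[k],4).tolist() for k in("time","position","tool_rot")})
np.savez("w3.npz",**w); print(np.round(w["extrinsics"],4).tolist())
cv2.imwrite("pics/w3.png",cv2.resize(w["color"][140:300,190:370],None,fx=3.75,fy=3.75,interpolation=cv2.INTER_CUBIC))
E
```

```text
{'time': 2.1833, 'position': [0.3902, 0.2897, 0.2232], 'tool_rot': [-0.8555, 3.0208, -0.0034]}
[[-0.53, 0.848, -0.0062, -0.0335], [0.807, 0.5067, 0.3032, -0.498], [0.2603, 0.1557, -0.9529, 0.2459], [0.0, 0.0, 0.0, 1.0]]
```

View pics/w3.png

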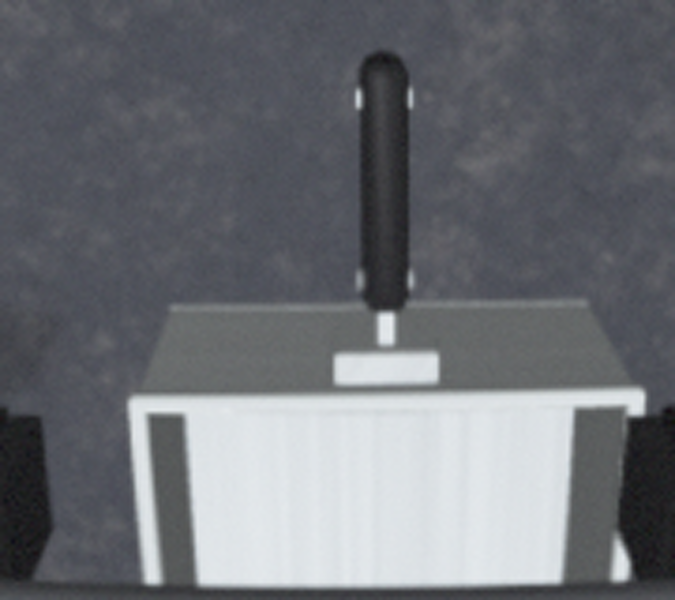

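```bash
cat > m3.py <<'E'
from h import *
W=np.load("w3.npz"); f0,cx,cy,E=float(W["fx"]),float(W["cx"]),float(W["cy"]),W["extrinsics"]
def pw(P):
    p=E[:3,:3]@np.asarray(P).T+E[:3,3:]; r=np.hypot(p[0],p[1]); th=np.arctan2(r,p[2]); return np.c_[cx+f0*th*p[0]/r,cy+f0*th*p[1]/r]
M=[(-90,-70,80),(-90,70,80),(-90,-69,0),(-90,69,0),(-171,0,60),(-99,0,67)]
U=np.array([(130,398),(644,392),(170,306),(588,301),(384,52),(386,310)])/3.75+[190,140]
g=lambda q:(pw(place(q,M))-U).ravel()
r=least_squares(g,(.5,.37,.57),loss="soft_l1"); print(r.x.round(4),g(r.x).reshape(-1,2).round(1).tolist()); print(place(r.x,[(-135,0,55)]))
from bench import ctrl
s=ctrl.get_state(); print(s["position"],s["tool_rot"])
R=cv2.Rodrigues(np.array(s["tool_rot"]))[0]; d=place(r.x,[(-135,0,36)])[0]-s["position"]; print("shift tool mm",R.T@d*1000, "y axis ang",np.arctan2(R[1,1],R[0,1])-np.pi/2)
E
python3 m3.py
```

```text
[0.5013 0.3727 0.5734] [[0.8, -0.4], [-1.3, -0.7], [1.0, -1.2], [-1.4, -1.3], [0.1, 9.3], [0.1, 9.8]]
[[0.38784954 0.29950059 0.055     ]]
[0.39024226 0.28972922 0.2231511 ] [-0.85552773  3.02076418 -0.00338959]
shift tool mm [ -2.83396085  10.06638036 187.12930049] y axis ang 0.5519744070267745
```

jog_arm --increments '[{"tx": 0,"ty": 1,"tz": 30,"wx": 0,"wy": 0,"wz": -0.011,"gripper": 1},{"tx": 0,"ty": 1,"tz": 60,"wx": 0,"wy": 0,"wz": -0.011,"gripper": 1},{"tx": 0,"ty": 1,"tz": 90,"wx": 0,"wy": 0,"wz": -0.011,"gripper": 1},{"tx": 0,"ty": 1,"tz": 110,"wx": 0,"wy": 0,"wz": -0.011,"gripper": 1},{"tx": 0,"ty": 1,"tz": 120,"wx": 0,"wy": 0,"wz": -0.011,"gripper": 1}]'

```text
time: 2.6
position: [0.3831, 0.2965, 0.0998]
tool_rot: [0.887, -3.01, 0.003]
ft_force: [0.1, -0.7, -0.5]
grip_width: 0.997
grip_force: 0.0
```

jog_arm --increments '[{"tx": 0,"ty": 0,"tz": 0,"wx": 0,"wy": 0,"wz": 0,"gripper": 1},{"tx": 0,"ty": 0,"tz": 0,"wx": 0,"wy": 0,"wz": 0,"gripper": 1},{"tx": 0,"ty": 0,"tz": 0,"wx": 0,"wy": 0,"wz": 0,"gripper": 1},{"tx": 0,"ty": 0,"tz": 0,"wx": 0,"wy": 0,"wz": 0,"gripper": 1},{"tx": 0,"ty": 0,"tz": 0,"wx": 0,"wy": 0,"wz": 0,"gripper": 1}]'

```text
time: 3.02
position: [0.3857, 0.2982, 0.104]
tool_rot: [-0.887, 3.011, 0.002]
ft_force: [0.0, -0.1, 0.2]
grip_width: 0.998
grip_force: 0.0
```

```bash
python3 m3.py
```

```text
[0.5013 0.3727 0.5734] [[0.8, -0.4], [-1.3, -0.7], [1.0, -1.2], [-1.4, -1.3], [0.1, 9.3], [0.1, 9.8]]
[[0.38784954 0.29950059 0.055     ]]
[0.38567918 0.29821086 0.10397074] [-8.87429571e-01  3.01119774e+00  2.11930212e-03]
shift tool mm [-2.34378576 -0.13631366 67.97707921] y axis ang 0.5731936068426884
```

jog_arm --increments '[{"tx": 0,"ty": 0,"tz": 20,"wx": 0,"wy": 0,"wz": 0,"gripper": 1},{"tx": 0,"ty": 0,"tz": 40,"wx": 0,"wy": 0,"wz": 0,"gripper": 1},{"tx": 0,"ty": 0,"tz": 58,"wx": 0,"wy": 0,"wz": 0,"gripper": 1},{"tx": 0,"ty": 0,"tz": 68,"wx": 0,"wy": 0,"wz": 0,"gripper": 1},{"tx": 0,"ty": 0,"tz": 68,"wx": 0,"wy": 0,"wz": 0,"gripper": 1}]'

```text
time: 3.43
position: [0.3838, 0.2965, 0.033]
tool_rot: [0.887, -3.011, 0.002]
ft_force: [-0.0, -0.7, -0.0]
grip_width: 1.003
grip_force: 0.0
```

jog_arm --increments '[{"tx": 0,"ty": 0,"tz": 0,"wx": 0,"wy": 0,"wz": 0,"gripper": 0.4},{"tx": 0,"ty": 0,"tz": 0,"wx": 0,"wy": 0,"wz": 0,"gripper": 0.2},{"tx": 0,"ty": 0,"tz": 0,"wx": 0,"wy": 0,"wz": 0,"gripper": 0},{"tx": 0,"ty": 0,"tz": 0,"wx": 0,"wy": 0,"wz": 0,"gripper": 0},{"tx": 0,"ty": 0,"tz": 0,"wx": 0,"wy": 0,"wz": 0,"gripper": 0}]' --grip_force 50

```text
time: 3.85
position: [0.3853, 0.2979, 0.0353]
tool_rot: [-0.888, 3.012, 0.001]
ft_force: [-0.6, -0.4, -0.6]
grip_width: 0.708
grip_force: 0.0
```

jog_arm --increments '[{"tx": 0,"ty": 0,"tz": 0,"wx": 0,"wy": 0,"wz": 0,"gripper": 0},{"tx": 0,"ty": 0,"tz": 0,"wx": 0,"wy": 0,"wz": 0,"gripper": 0},{"tx": 0,"ty": 0,"tz": 0,"wx": 0,"wy": 0,"wz": 0,"gripper": 0},{"tx": 0,"ty": 0,"tz": 0,"wx": 0,"wy": 0,"wz": 0,"gripper": 0},{"tx": 0,"ty": 0,"tz": 0,"wx": 0,"wy": 0,"wz": 0,"gripper": 0}]' --grip_force 60

```text
time: 4.27
position: [0.3849, 0.2974, 0.0345]
tool_rot: [0.888, -3.013, -0.0]
ft_force: [0.0, -0.1, -0.3]
grip_width: 0.33
grip_force: 0.0
```

jog_arm --increments '[{"tx": 0,"ty": 0,"tz": 0,"wx": 0,"wy": 0,"wz": 0,"gripper": 0},{"tx": 0,"ty": 0,"tz": 0,"wx": 0,"wy": 0,"wz": 0,"gripper": 0},{"tx": 0,"ty": 0,"tz": 0,"wx": 0,"wy": 0,"wz": 0,"gripper": 0},{"tx": 0,"ty": 0,"tz": 0,"wx": 0,"wy": 0,"wz": 0,"gripper": 0},{"tx": 0,"ty": 0,"tz": 0,"wx": 0,"wy": 0,"wz": 0,"gripper": 0}]' --grip_force 60

```text
time: 4.68
position: [0.3849, 0.2974, 0.0345]
tool_rot: [-0.888, 3.013, -0.0]
ft_force: [0.2, 0.1, -0.3]
grip_width: 0.146
grip_force: 60.0
```

```bash
python3 - <<'E'
from h import *
def back(c,uv,z):
    f,cx,cy,E=CAM[c]; d=E[:,:3].T@np.array([(uv[0]-cx)/f,(uv[1]-cy)/f,1]); C=-E[:,:3].T@E[:,3]; return (C+d*(z-C[2])/d[2]).round(3)
for n,c,p,z in [("cotton lid","top",(518,118),.1),("cotton lid","scene",(530,270),.1),("cotton base","scene",(527,335),0),("blue jar ends","top",(504,243),0.02),("blue","top",(505,205),.02),("blue s","scene",(435,390),.0),("stapler r","top",(415,368),.03),("stapler l","top",(310,350),.03),("timer","top",(275,128),.02),("rack corner near","top",(462,158),0),("rack left corner","top",(315,85),0),("cabinet base","scene",(520,190),0),("book corner","top",(640,405),.01),("book2 corner","top",(695,272),.01),("bench edge","top",(200,390),0)]:
    print(n,back(c,crop(c,p),z))
E
```

```text
cotton lid [ 0.724 -0.095  0.1  ]
cotton lid [ 0.719 -0.107  0.1  ]
cotton base [ 0.719 -0.118 -0.   ]
blue jar ends [ 0.591 -0.127  0.02 ]
blue [ 0.639 -0.112  0.02 ]
blue s [ 0.594 -0.125  0.   ]
stapler r [ 0.401 -0.078  0.03 ]
stapler l [0.379 0.049 0.03 ]
timer [0.636 0.198 0.02 ]
rack corner near [ 0.686 -0.038  0.   ]
rack left corner [0.716 0.175 0.   ]
cabinet base [0.84  0.059 0.   ]
book corner [ 0.456 -0.349  0.01 ]
book2 corner [ 0.64  -0.363  0.01 ]
bench edge [0.292 0.162 0.   ]
```

jog_arm --increments '[{"tx": 0,"ty": 0,"tz": -8,"wx": 0,"wy": 0,"wz": 0,"gripper": 0},{"tx": 0,"ty": 0,"tz": -28,"wx": 0,"wy": 0,"wz": 0,"gripper": 0},{"tx": 0,"ty": 0,"tz": -55,"wx": 0,"wy": 0,"wz": 0,"gripper": 0},{"tx": 0,"ty": 0,"tz": -80,"wx": 0,"wy": 0,"wz": 0,"gripper": 0},{"tx": 0,"ty": 0,"tz": -95,"wx": 0,"wy": 0,"wz": 0,"gripper": 0}]'

```text
time: 5.1
position: [0.3854, 0.2978, 0.1323]
tool_rot: [-0.887, 3.012, 0.002]
ft_force: [-0.4, 0.6, -2.9]
grip_width: 0.143
grip_force: 60.0
```

jog_arm --increments '[{"tx": 0,"ty": 0,"tz": -15,"wx": 0,"wy": 0,"wz": 0,"gripper": 0},{"tx": 0,"ty": 0,"tz": -33,"wx": 0,"wy": 0,"wz": 0,"gripper": 0},{"tx": 0,"ty": 0,"tz": -50,"wx": 0,"wy": 0,"wz": 0,"gripper": 0},{"tx": 0,"ty": 0,"tz": -60,"wx": 0,"wy": 0,"wz": 0,"gripper": 0},{"tx": 0,"ty": 0,"tz": -60,"wx": 0,"wy": 0,"wz": 0,"gripper": 0}]'

```text
time: 5.52
position: [0.3858, 0.2982, 0.1919]
tool_rot: [-0.887, 3.01, 0.003]
ft_force: [0.3, -0.1, -2.2]
grip_width: 0.139
grip_force: 60.0
```

```bash
cat > go.py <<'E'
import sys,numpy as np
from bench import ctrl
import cv2
s=ctrl.get_state(); R=cv2.Rodrigues(np.array(s["tool_rot"]))[0]; p=s["position"]
yaw=np.arctan2(R[1,1],R[0,1])-np.pi/2
print("t",round(s["time"],2),"pos",np.round(p,4),"yaw",round(yaw,4),"tilt",R[:,2].round(4),"F",np.round(s["ft_force"],2),"M",np.round(s["torque"],3),"w",round(s["grip_width"],3))
P=np.array(p)
for a in sys.argv[1:]:   # x,y,z,yaw waypoints
    x,y,z,w=map(float,a.split(",")); dx,dy,dz=x-P[0],y-P[1],z-P[2]; c,n=np.cos(yaw),np.sin(yaw)
    print(a,"tx %.1f ty %.1f tz %.1f wz %.3f len %.0f"%(-1e3*(dx*c+dy*n),1e3*(-dx*n+dy*c),-1e3*dz,-(w-yaw),1e3*np.hypot(dx,dy))); P=np.array([x,y,z]); yaw=w
E
python3 go.py .4225,.149,.19,.3 .46,0,.19,.05 .413,-.118,.19,-.06 .366,-.236,.19,-.171
python3 - <<'E'
from bench import vision
import numpy as np,cv2
w=vision.get_image("wrist"); np.savez("w4.npz",**w)
cv2.imwrite("pics/w4.png",cv2.resize(w["color"][140:300,190:370],None,fx=3.75,fy=3.75,interpolation=cv2.INTER_CUBIC))
E
```

```text
t 5.52 pos [0.3858 0.2982 0.1919] yaw 0.573 tilt [ 0.0027  0.0028 -1.    ] F [ 0.25 -0.07 -2.22] M [-0.112  0.277  0.029] w 0.139
.4225,.149,.19,.3 tx 50.1 ty -145.2 tz 1.9 wz 0.273 len 154
.46,0,.19,.05 tx 8.2 ty -153.4 tz -0.0 wz 0.250 len 154
.413,-.118,.19,-.06 tx 52.8 ty -115.5 tz -0.0 wz 0.110 len 127
.366,-.236,.19,-.171 tx 39.8 ty -120.6 tz -0.0 wz 0.111 len 127
```

View pics/w4.png

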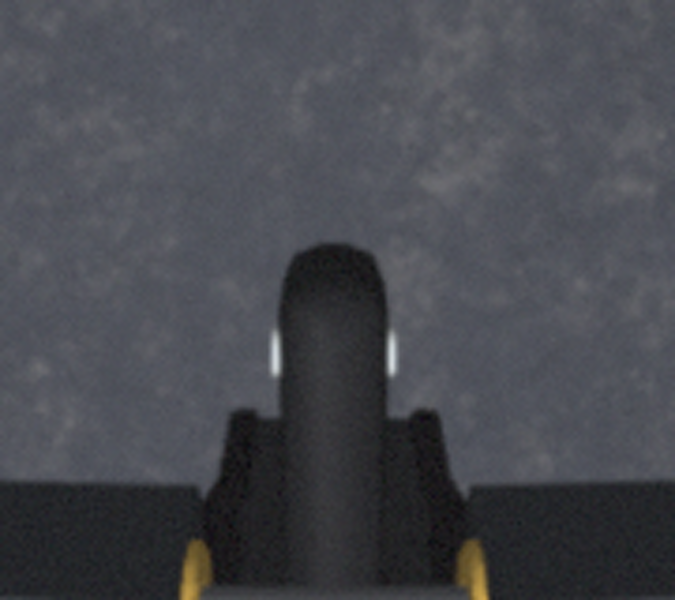

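jog_arm --increments '[{"tx": 6,"ty": -17,"tz": 0,"wx": 0,"wy": 0,"wz": 0.03,"gripper": 0},{"tx": 16,"ty": -46,"tz": 0,"wx": 0,"wy": 0,"wz": 0.09,"gripper": 0},{"tx": 27,"ty": -78,"tz": 0,"wx": 0,"wy": 0,"wz": 0.147,"gripper": 0},{"tx": 38.5,"ty": -112,"tz": 0,"wx": 0,"wy": 0,"wz": 0.21,"gripper": 0},{"tx": 50,"ty": -145,"tz": 0,"wx": 0,"wy": 0,"wz": 0.273,"gripper": 0}]'

```text
time: 5.98
position: [0.4207, 0.146, 0.1879]
tool_rot: [0.464, -3.104, 0.002]
ft_force: [1.3, -0.0, -2.3]
grip_width: 0.14
grip_force: 60.0
```

jog_arm --increments '[{"tx": 1.6,"ty": -30.7,"tz": 0,"wx": 0,"wy": 0,"wz": 0.05,"gripper": 0},{"tx": 3.3,"ty": -61.4,"tz": 0,"wx": 0,"wy": 0,"wz": 0.1,"gripper": 0},{"tx": 4.9,"ty": -92,"tz": 0,"wx": 0,"wy": 0,"wz": 0.15,"gripper": 0},{"tx": 6.6,"ty": -122.7,"tz": 0,"wx": 0,"wy": 0,"wz": 0.2,"gripper": 0},{"tx": 8.2,"ty": -153.4,"tz": 0,"wx": 0,"wy": 0,"wz": 0.25,"gripper": 0}]'

```text
time: 6.4
position: [0.4579, -0.0026, 0.1881]
tool_rot: [0.073, -3.138, 0.0]
ft_force: [1.4, -0.7, -2.5]
grip_width: 0.14
grip_force: 60.0
```

jog_arm --increments '[{"tx": 10.6,"ty": -23.1,"tz": 0,"wx": 0,"wy": 0,"wz": 0.022,"gripper": 0},{"tx": 21.1,"ty": -46.2,"tz": 0,"wx": 0,"wy": 0,"wz": 0.044,"gripper": 0},{"tx": 31.7,"ty": -69.3,"tz": 0,"wx": 0,"wy": 0,"wz": 0.066,"gripper": 0},{"tx": 42.2,"ty": -92.4,"tz": 0,"wx": 0,"wy": 0,"wz": 0.088,"gripper": 0},{"tx": 52.8,"ty": -115.5,"tz": 0,"wx": 0,"wy": 0,"wz": 0.11,"gripper": 0}]'

```text
time: 6.82
position: [0.4105, -0.1201, 0.189]
tool_rot: [-0.096, -3.139, -0.001]
ft_force: [1.1, -0.8, -2.5]
grip_width: 0.142
grip_force: 60.0
```

jog_arm --increments '[{"tx": 10,"ty": -30,"tz": 0,"wx": 0,"wy": 0,"wz": 0.028,"gripper": 0},{"tx": 20,"ty": -60,"tz": 0,"wx": 0,"wy": 0,"wz": 0.056,"gripper": 0},{"tx": 29,"ty": -87,"tz": 0,"wx": 0,"wy": 0,"wz": 0.08,"gripper": 0},{"tx": 36,"ty": -109,"tz": 0,"wx": 0,"wy": 0,"wz": 0.1,"gripper": 0},{"tx": 39.8,"ty": -120.6,"tz": 0,"wx": 0,"wy": 0,"wz": 0.111,"gripper": 0}]'

```text
time: 7.23
position: [0.3628, -0.2398, 0.1894]
tool_rot: [0.276, 3.129, 0.0]
ft_force: [-0.2, 0.3, -3.2]
grip_width: 0.141
grip_force: 60.0
```

jog_arm --increments '[{"tx": 0,"ty": 0,"tz": 10,"wx": 0,"wy": 0,"wz": 0,"gripper": 0},{"tx": 0,"ty": 0,"tz": 30,"wx": 0,"wy": 0,"wz": 0,"gripper": 0},{"tx": 0,"ty": 0,"tz": 55,"wx": 0,"wy": 0,"wz": 0,"gripper": 0},{"tx": 0,"ty": 0,"tz": 75,"wx": 0,"wy": 0,"wz": 0,"gripper": 0},{"tx": 0,"ty": 0,"tz": 85,"wx": 0,"wy": 0,"wz": 0,"gripper": 0}]'

```text
time: 7.65
position: [0.3636, -0.2341, 0.1015]
tool_rot: [-0.264, -3.126, -0.003]
ft_force: [0.3, 0.8, -2.3]
grip_width: 0.14
grip_force: 60.0
```

```bash
python3 go.py .4049,-.243,.071,-.171; python3 - <<'E'
from bench import vision
import numpy as np,cv2
from h import *
np.set_printoptions(suppress=True)
for c in("scene","top"):
    w=vision.get_image(c); cv2.imwrite(f"pics/{c}5.png",w["color"]); print(c,[(np.round(d["bbox"],1).tolist(),d["conf"]) for d in vision.spot_in(c,"pan")[:2]])
a=cv2.resize(cv2.imread("pics/scene5.png")[215:325,255:400],(580,440),interpolation=cv2.INTER_CUBIC)
cv2.imwrite("pics/s5.png",a)
E
```

```text
t 7.65 pos [ 0.3636 -0.2341  0.1015] yaw -0.1683 tilt [-0.0042  0.002  -1.    ] F [ 0.27  0.78 -2.27] M [0.07  0.262 0.041] w 0.14
.4049,-.243,.071,-.171 tx -42.2 ty -1.9 tz 30.5 wz 0.003 len 42
scene [([241.1, 266.1, 343.2, 339.2], 0.91), ([221.2, 158.9, 250.7, 168.5], 0.65)]
top [([321.1, 210.5, 365.5, 274.0], 0.58)]
```

View pics/s5.png

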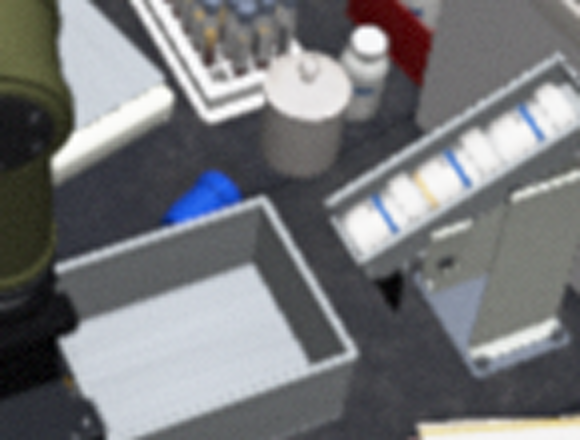

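```bash
python3 - <<'E'
from h import *
np.set_printoptions(suppress=True,precision=1)
p=np.array([.3636,-.2341,.1015]);yaw=-.1683
for pitch in(0,.03,.06):   # front down
    c,s=np.cos(pitch),np.sin(pitch); Ry=np.array([[c,0,s],[0,1,0],[-s,0,c]])
    M=[(90,70,80),(90,-70,80),(90,-70,0)]; L=(np.array(M)-[-138.6,0,53])@Ry.T+[0,0,18.5]
    print(pitch,proj("scene",place((p[0],p[1],yaw),L)+[0,0,p[2]]).tolist(), "top",proj("top",place((p[0],p[1],yaw),L)+[0,0,p[2]])[:2].tolist())
print(((264/4+255,198/4+215),(355/4+255,352/4+215),(340/4+255,415/4+215)))
d=(.6296,-.2818,-.171)
print(proj("scene",place(d,[(23,22,92),(23,-22,92),(0,0,155)])).tolist())
E
```

```text
0 [[319.916157629402, 263.617011711436], [342.9043502462611, 302.7675132708464], [339.76039684570947, 317.96377851909375]] top [[331.20736211989265, 209.8545226363899], [366.9393363184781, 228.8863654905542]]
0.03 [[319.95832275204606, 264.96152340324835], [342.8561655968057, 304.0397308418709], [338.9697583675422, 319.4043158479404]] top [[331.124682781863, 210.28631925965553], [366.7282905229195, 229.2556087694768]]
0.06 [[319.9351557948048, 266.3218386666848], [342.73990497500915, 305.3305384394834], [338.12208247042076, 320.85004667604977]] top [[331.0147766184279, 210.764990425452], [366.4913618298898, 229.67314914880774]]
((321.0, 264.5), (343.75, 303.0), (340.0, 318.75))
[[346.1338629360018, 280.9620176808012], [353.3774093557439, 292.85574785271564], [345.12674937308867, 276.85464626192703]]
```

jog_arm --increments '[{"tx": 0,"ty": 0,"tz": 10,"wx": 0,"wy": 0,"wz": 0,"gripper": 0},{"tx": -5,"ty": 0,"tz": 25,"wx": 0,"wy": 0,"wz": 0,"gripper": 0},{"tx": -18,"ty": -1,"tz": 33,"wx": 0,"wy": 0,"wz": 0,"gripper": 0},{"tx": -35,"ty": -1,"tz": 34,"wx": 0,"wy": 0,"wz": 0,"gripper": 0},{"tx": -45,"ty": -1,"tz": 34,"wx": 0,"wy": 0,"wz": 0,"gripper": 0}]'

```text
time: 8.27
position: [0.4114, -0.2451, 0.0705]
tool_rot: [0.266, 3.129, -0.001]
ft_force: [0.8, 0.0, -1.8]
grip_width: 0.144
grip_force: 60.0
```

jog_arm --increments '[{"tx": 0,"ty": 0,"tz": 0,"wx": 0,"wy": 0,"wz": 0,"gripper": 0},{"tx": 0,"ty": 0,"tz": 0,"wx": 0,"wy": 0,"wz": 0,"gripper": 0},{"tx": 0,"ty": 0,"tz": 0,"wx": 0,"wy": 0,"wz": 0,"gripper": 0},{"tx": 0,"ty": 0,"tz": 0,"wx": 0,"wy": 0,"wz": 0,"gripper": 0},{"tx": 0,"ty": 0,"tz": 0,"wx": 0,"wy": 0,"wz": 0,"gripper": 0}]'

```text
time: 8.68
position: [0.409, -0.2449, 0.0707]
tool_rot: [0.268, 3.129, 0.002]
ft_force: [-0.1, -0.2, -2.3]
grip_width: 0.144
grip_force: 60.0
```

```bash
python3 go.py .4491,-.2506,.0705,-.171
```

```text
t 8.68 pos [ 0.409  -0.2449  0.0707] yaw -0.1711 tilt [ 7.e-04  9.e-04 -1.e+00] F [-0.06 -0.2  -2.26] M [0.045 0.272 0.002] w 0.144
.4491,-.2506,.0705,-.171 tx -40.5 ty 1.2 tz 0.2 wz -0.000 len 41
```

jog_arm --increments '[{"tx": -10,"ty": 1,"tz": 0,"wx": 0,"wy": 0,"wz": 0,"gripper": 0},{"tx": -20,"ty": 1,"tz": 0,"wx": 0,"wy": 0,"wz": 0,"gripper": 0},{"tx": -29,"ty": 1,"tz": 0,"wx": 0,"wy": 0,"wz": 0,"gripper": 0},{"tx": -37,"ty": 1,"tz": 0,"wx": 0,"wy": 0,"wz": 0,"gripper": 0},{"tx": -42,"ty": 1,"tz": 0,"wx": 0,"wy": 0,"wz": 0,"gripper": 0}]'

```text
time: 9.1
position: [0.4504, -0.251, 0.0699]
tool_rot: [-0.267, -3.128, -0.001]
ft_force: [-3.0, 1.0, -3.6]
grip_width: 0.141
grip_force: 60.0
```

jog_arm --increments '[{"tx": 0,"ty": 0,"tz": 0,"wx": 0,"wy": 0,"wz": 0,"gripper": 0},{"tx": 0,"ty": 0,"tz": 0,"wx": 0,"wy": 0,"wz": 0,"gripper": 0},{"tx": 0,"ty": 0,"tz": 0,"wx": 0,"wy": 0,"wz": 0,"gripper": 0},{"tx": 0,"ty": 0,"tz": 0,"wx": 0,"wy": 0,"wz": 0,"gripper": 0},{"tx": 0,"ty": 0,"tz": 0,"wx": 0,"wy": 0,"wz": 0,"gripper": 0}]'

```text
time: 9.52
position: [0.4506, -0.2512, 0.0705]
tool_rot: [0.268, 3.13, 0.001]
ft_force: [-3.2, -0.3, -5.0]
grip_width: 0.143
grip_force: 60.0
```

jog_arm --increments '[{"tx": 0,"ty": 0,"tz": 0,"wx": 0,"wy": 0,"wz": 0,"gripper": 0},{"tx": 0,"ty": 0,"tz": 0,"wx": 0,"wy": 0,"wz": 0,"gripper": 0},{"tx": 0,"ty": 0,"tz": 0,"wx": 0,"wy": 0,"wz": 0,"gripper": 0},{"tx": 0,"ty": 0,"tz": 0,"wx": 0,"wy": 0,"wz": 0,"gripper": 0},{"tx": 0,"ty": 0,"tz": 0,"wx": 0,"wy": 0,"wz": 0,"gripper": 0}]'

```text
time: 9.93
position: [0.4511, -0.2512, 0.0706]
tool_rot: [0.268, 3.13, 0.0]
ft_force: [-2.4, 0.4, -4.1]
grip_width: 0.141
grip_force: 60.0
```

jog_arm --increments '[{"tx": 0,"ty": 0,"tz": 0,"wx": 0,"wy": 0,"wz": 0,"gripper": 0},{"tx": 0,"ty": 0,"tz": 0,"wx": 0,"wy": 0,"wz": 0,"gripper": 0},{"tx": 0,"ty": 0,"tz": 0,"wx": 0,"wy": 0,"wz": 0,"gripper": 0},{"tx": 0,"ty": 0,"tz": 0,"wx": 0,"wy": 0,"wz": 0,"gripper": 0},{"tx": 0,"ty": 0,"tz": 0,"wx": 0,"wy": 0,"wz": 0,"gripper": 0}]'

```text
time: 10.35
position: [0.451, -0.2512, 0.0705]
tool_rot: [0.268, 3.13, 0.0]
ft_force: [-2.1, 0.2, -4.4]
grip_width: 0.142
grip_force: 60.0
```

```bash
python3 go.py; python3 - <<'E'
from bench import vision
import numpy as np,cv2
for c in("scene","top"):
    w=vision.get_image(c); cv2.imwrite(f"pics/{c}6.png",w["color"]); print(c,[(np.round(d["bbox"],1).tolist(),round(d["conf"],2)) for d in vision.spot_in(c,"jar_1_mid")[:6]])
E
```

```text
t 10.35 pos [ 0.451  -0.2512  0.0705] yaw -0.1707 tilt [ 1.e-04  1.e-04 -1.e+00] F [-2.14  0.16 -4.39] M [0.196 1.163 0.038] w 0.142
scene [([313.8, 304.9, 334.0, 322.2], 0.67)]
top [([165.6, 142.8, 195.2, 160.7], 0.31)]
```

```bash
python3 - <<'E'
import cv2,numpy as np
a=cv2.imread("pics/scene5.png");b=cv2.imread("pics/scene6.png")
for t in np.linspace(0,1,9):
    u,v=int(344+t*(393-344)),int(273+t*(240-273)); print((u,v),a[v-1:v+2,u-1:u+2].mean((0,1)).round(),b[v-1:v+2,u-1:u+2].mean((0,1)).round())
# blue band pixels
for n,i in(("before",a),("after",b)):
    h=cv2.cvtColor(i,cv2.COLOR_BGR2HSV); m=((h[...,0]>95)&(h[...,0]<125)&(h[...,1]>110)&(h[...,2]>80)).astype(np.uint8)
    k,_,st,ce=cv2.connectedComponentsWithStats(m); print(n,[(s[4],c.round().tolist()) for s,c in zip(st[1:],ce[1:]) if s[4]>3 and c[1]>190])
    w=(i.min(2)>205).astype(np.uint8); k,_,st,ce=cv2.connectedComponentsWithStats(w); print([(s[4],c.round().tolist()) for s,c in zip(st[1:],ce[1:]) if s[4]>15 and c[1]>235 and c[0]>240])
E
```

```text
(344, 273) [241. 241. 242.] [207. 204. 201.]
(350, 268) [229. 194. 172.] [214. 211. 208.]
(356, 264) [244. 245. 245.] [215. 212. 208.]
(362, 260) [239. 244. 246.] [214. 211. 207.]
(368, 256) [225. 182. 157.] [213. 210. 206.]
(374, 252) [243. 244. 244.] [212. 208. 204.]
(380, 248) [243. 244. 244.] [210. 206. 202.]
(386, 244) [218. 174. 147.] [206. 202. 198.]
(393, 240) [245. 245. 246.] [208. 204. 200.]
before [(np.int32(6), [386.0, 244.0]), (np.int32(6), [368.0, 256.0]), (np.int32(155), [306.0, 264.0]), (np.int32(8), [350.0, 267.0]), (np.int32(5), [450.0, 372.0]), (np.int32(5), [446.0, 383.0]), (np.int32(13), [418.0, 388.0]), (np.int32(13), [421.0, 392.0]), (np.int32(6), [425.0, 407.0]), (np.int32(5), [557.0, 410.0]), (np.int32(4), [439.0, 411.0])]
[(np.int32(1735), [440.0, 238.0]), (np.int32(187), [284.0, 245.0]), (np.int32(93), [393.0, 242.0]), (np.int32(183), [378.0, 252.0]), (np.int32(70), [365.0, 260.0]), (np.int32(85), [356.0, 265.0]), (np.int32(82), [346.0, 272.0]), (np.int32(331), [550.0, 307.0]), (np.int32(184), [302.0, 297.0]), (np.int32(49), [384.0, 299.0]), (np.int32(114),
[... 1129 characters left out ...]
 416.0])]
[(np.int32(1783), [440.0, 238.0]), (np.int32(278), [329.0, 236.0]), (np.int32(625), [248.0, 250.0]), (np.int32(34), [314.0, 241.0]), (np.int32(274), [364.0, 262.0]), (np.int32(118), [334.0, 286.0]), (np.int32(340), [550.0, 307.0]), (np.int32(467), [325.0, 306.0]), (np.int32(145), [323.0, 296.0]), (np.int32(19), [345.0, 292.0]), (np.int32(38), [492.0, 305.0]), (np.int32(54), [384.0, 300.0]), (np.int32(619), [539.0, 346.0]), (np.int32(2795), [388.0, 354.0]), (np.int32(561), [520.0, 363.0]), (np.int32(22), [552.0, 336.0]), (np.int32(4033), [313.0, 381.0]), (np.int32(219), [555.0, 390.0]), (np.int32(39), [381.0, 395.0]), (np.int32(220), [539.0, 407.0]), (np.int32(161), [298.0, 415.0])]
```

jog_arm --increments '[{"tx": 3,"ty": 0,"tz": 0,"wx": 0,"wy": 0,"wz": 0,"gripper": 0},{"tx": 10,"ty": 0,"tz": 0,"wx": 0,"wy": 0,"wz": 0,"gripper": 0},{"tx": 20,"ty": 0,"tz": 0,"wx": 0,"wy": 0,"wz": 0,"gripper": 0},{"tx": 32,"ty": 0,"tz": 0,"wx": 0,"wy": 0,"wz": 0,"gripper": 0},{"tx": 43,"ty": 0,"tz": 0,"wx": 0,"wy": 0,"wz": 0,"gripper": 0}]'

```text
time: 10.97
position: [0.4088, -0.2444, 0.071]
tool_rot: [0.269, 3.127, -0.001]
ft_force: [-0.3, -0.0, -3.6]
grip_width: 0.141
grip_force: 60.0
```

jog_arm --increments '[{"tx": 10,"ty": 0,"tz": 0,"wx": 0,"wy": 0,"wz": 0,"gripper": 0},{"tx": 17,"ty": 0,"tz": -4,"wx": 0,"wy": 0,"wz": 0,"gripper": 0},{"tx": 20,"ty": 0,"tz": -14,"wx": 0,"wy": 0,"wz": 0,"gripper": 0},{"tx": 20,"ty": 0,"tz": -28,"wx": 0,"wy": 0,"wz": 0,"gripper": 0},{"tx": 20,"ty": 0,"tz": -42,"wx": 0,"wy": 0,"wz": 0,"gripper": 0}]'

```text
time: 11.38
position: [0.3891, -0.2409, 0.1134]
tool_rot: [0.27, 3.127, 0.001]
ft_force: [0.0, 1.0, -2.5]
grip_width: 0.146
grip_force: 60.0
```

jog_arm --increments '[{"tx": 0,"ty": 0,"tz": -14,"wx": 0,"wy": 0,"wz": 0,"gripper": 0},{"tx": 0,"ty": 0,"tz": -26,"wx": 0,"wy": 0,"wz": 0,"gripper": 0},{"tx": 0,"ty": 0,"tz": -34,"wx": 0,"wy": 0,"wz": 0,"gripper": 0},{"tx": 0,"ty": 0,"tz": -38,"wx": 0,"wy": 0,"wz": 0,"gripper": 0},{"tx": 0,"ty": 0,"tz": -38,"wx": 0,"wy": 0,"wz": 0,"gripper": 0}]'

```text
time: 11.8
position: [0.3892, -0.2408, 0.1512]
tool_rot: [0.269, 3.128, 0.001]
ft_force: [-1.0, 0.4, -3.0]
grip_width: 0.141
grip_force: 60.0
```

```bash
python3 go.py .412,-.17,.15,-.11 .43,-.1,.15,-.05 .431,-.03,.15,.01 .4318,.0414,.15,.074; python3 - <<'E'
from bench import vision
import numpy as np,cv2
im={}
for c in("scene","top"):
    w=vision.get_image(c); im[c]=w["color"]; cv2.imwrite(f"pics/{c}7.png",w["color"]); print(c,[(np.round(d["bbox"],1).tolist(),round(d["conf"],2)) for d in vision.spot_in(c,"jar_1_mid")[:6]])
r=lambda a:cv2.resize(a,(400,400),interpolation=cv2.INTER_CUBIC)
cv2.imwrite("pics/c7.png",np.hstack([r(im["scene"][240:340,250:350]),r(im["top"][180:280,310:410])]))
E
```

```text
t 11.8 pos [ 0.3892 -0.2408  0.1512] yaw -0.1713 tilt [ 2.1e-03  3.0e-04 -1.0e+00] F [-1.04  0.35 -3.01] M [ 0.018  0.624 -0.037] w 0.141
.412,-.17,.15,-.11 tx -10.4 ty 73.7 tz 1.2 wz -0.061 len 74
.43,-.1,.15,-.05 tx -10.2 ty 71.6 tz -0.0 wz -0.060 len 72
.431,-.03,.15,.01 tx 2.5 ty 70.0 tz -0.0 wz -0.060 len 70
.4318,.0414,.15,.074 tx -1.5 ty 71.4 tz -0.0 wz -0.064 len 71
scene [([290.9, 298.9, 317.2, 311.0], 0.66)]
top []
```

View pics/c7.png

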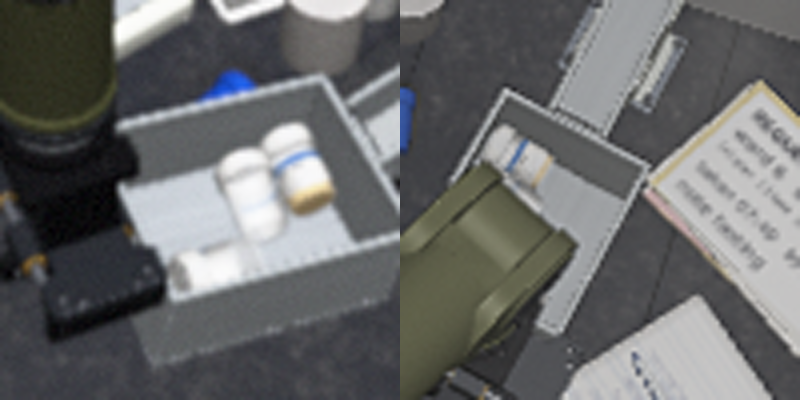

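jog_arm --increments '[{"tx": -1,"ty": 6,"tz": 0,"wx": 0,"wy": 0,"wz": -0.005,"gripper": 0},{"tx": -3,"ty": 20,"tz": 0,"wx": 0,"wy": 0,"wz": -0.017,"gripper": 0},{"tx": -5.5,"ty": 38,"tz": 0,"wx": 0,"wy": 0,"wz": -0.031,"gripper": 0},{"tx": -8,"ty": 56,"tz": 0,"wx": 0,"wy": 0,"wz": -0.046,"gripper": 0},{"tx": -10.4,"ty": 73.7,"tz": 0,"wx": 0,"wy": 0,"wz": -0.061,"gripper": 0}]'

```text
time: 12.42
position: [0.4095, -0.1679, 0.1494]
tool_rot: [-0.173, -3.131, -0.001]
ft_force: [-7.0, -2.1, -3.2]
grip_width: 0.143
grip_force: 61.1
```

jog_arm --increments '[{"tx": -2.4,"ty": 16.5,"tz": 0,"wx": 0,"wy": 0,"wz": -0.014,"gripper": 0},{"tx": -4.6,"ty": 32,"tz": 0,"wx": 0,"wy": 0,"wz": -0.027,"gripper": 0},{"tx": -6.5,"ty": 46,"tz": 0,"wx": 0,"wy": 0,"wz": -0.039,"gripper": 0},{"tx": -8.5,"ty": 59,"tz": 0,"wx": 0,"wy": 0,"wz": -0.05,"gripper": 0},{"tx": -10.2,"ty": 71.6,"tz": 0,"wx": 0,"wy": 0,"wz": -0.06,"gripper": 0}]'

```text
time: 12.83
position: [0.4303, -0.098, 0.1507]
tool_rot: [0.075, 3.14, 0.0]
ft_force: [0.1, 0.5, -3.7]
grip_width: 0.142
grip_force: 59.9
```

jog_arm --increments '[{"tx": 0.5,"ty": 14,"tz": 0,"wx": 0,"wy": 0,"wz": -0.012,"gripper": 0},{"tx": 1,"ty": 28,"tz": 0,"wx": 0,"wy": 0,"wz": -0.024,"gripper": 0},{"tx": 1.5,"ty": 42,"tz": 0,"wx": 0,"wy": 0,"wz": -0.036,"gripper": 0},{"tx": 2,"ty": 56,"tz": 0,"wx": 0,"wy": 0,"wz": -0.048,"gripper": 0},{"tx": 2.5,"ty": 70,"tz": 0,"wx": 0,"wy": 0,"wz": -0.06,"gripper": 0}]'

```text
time: 13.25
position: [0.4305, -0.0282, 0.1506]
tool_rot: [-0.018, 3.141, 0.0]
ft_force: [-0.5, -0.2, -3.5]
grip_width: 0.143
grip_force: 59.9
```

jog_arm --increments '[{"tx": -0.4,"ty": 17,"tz": 0,"wx": 0,"wy": 0,"wz": -0.016,"gripper": 0},{"tx": -0.8,"ty": 35,"tz": 0,"wx": 0,"wy": 0,"wz": -0.031,"gripper": 0},{"tx": -1.1,"ty": 52,"tz": 0,"wx": 0,"wy": 0,"wz": -0.046,"gripper": 0},{"tx": -1.4,"ty": 65,"tz": 0,"wx": 0,"wy": 0,"wz": -0.058,"gripper": 0},{"tx": -1.5,"ty": 71.4,"tz": 0,"wx": 0,"wy": 0,"wz": -0.064,"gripper": 0}]'

```text
time: 13.67
position: [0.4313, 0.0446, 0.1505]
tool_rot: [0.123, -3.139, -0.001]
ft_force: [0.1, 0.3, -2.8]
grip_width: 0.141
grip_force: 59.9
```

jog_arm --increments '[{"tx": 0,"ty": 0,"tz": 4,"wx": 0,"wy": 0,"wz": 0,"gripper": 0},{"tx": 0,"ty": 0,"tz": 14,"wx": 0,"wy": 0,"wz": 0,"gripper": 0},{"tx": 0,"ty": 0,"tz": 26,"wx": 0,"wy": 0,"wz": 0,"gripper": 0},{"tx": 0,"ty": 0,"tz": 36,"wx": 0,"wy": 0,"wz": 0,"gripper": 0},{"tx": 0,"ty": 0,"tz": 42,"wx": 0,"wy": 0,"wz": 0,"gripper": 0}]'

```text
time: 14.08
position: [0.4312, 0.0407, 0.1075]
tool_rot: [0.114, -3.139, 0.001]
ft_force: [-3.1, -1.5, 1.9]
grip_width: 0.137
grip_force: 60.0
```

```bash
python3 go.py .4318,.0414,.0865,.074; python3 - <<'E'
from h import *
np.set_printoptions(suppress=True,precision=1)
p=np.array([.3892,-.2408,.1512]);yaw=-.1713
for pitch in(0,.04):
    c,s=np.cos(pitch),np.sin(pitch); Ry=np.array([[c,0,s],[0,1,0],[-s,0,c]])
    L=(np.array([(90,70,80),(-90,-70,0)])-[-138.6,0,53])@Ry.T+[0,0,18.5]
    print(pitch,((proj("scene",place((p[0],p[1],yaw),L)+[0,0,p[2]])-[250,240])*4).tolist())
E
```

```text
t 14.08 pos [0.4312 0.0407 0.1075] yaw 0.0723 tilt [-4.e-04 -3.e-04 -1.e+00] F [-3.12 -1.47  1.91] M [-0.03   0.032 -0.075] w 0.137
.4318,.0414,.0865,.074 tx -0.6 ty 0.6 tz 21.0 wz -0.002 len 1
0 [[321.1886166614938, 43.66863536568576], [161.70670952594833, 355.3554485949037]]
0.04 [[321.1459116857134, 51.28763324154647], [158.62876519866927, 357.887653250061]]
```

jog_arm --increments '[{"tx": 0,"ty": 0,"tz": 2,"wx": 0,"wy": 0,"wz": 0,"gripper": 0},{"tx": 0,"ty": 0,"tz": 4,"wx": 0,"wy": 0,"wz": 0,"gripper": 0},{"tx": 0,"ty": 0,"tz": 6,"wx": 0,"wy": 0,"wz": 0,"gripper": 0},{"tx": 0,"ty": 0,"tz": 8,"wx": 0,"wy": 0,"wz": 0,"gripper": 0},{"tx": 0,"ty": 0,"tz": 10,"wx": 0,"wy": 0,"wz": 0,"gripper": 0}]'

```text
time: 14.5
position: [0.4317, 0.0418, 0.0987]
tool_rot: [-0.116, 3.139, 0.0]
ft_force: [-3.2, -0.1, 2.1]
grip_width: 0.143
grip_force: 60.0
```

```bash
python3 go.py; python3 - <<'E'
from bench import vision,ctrl
import numpy as np,cv2
from h import *
for c in("scene","top"):
    w=vision.get_image(c); cv2.imwrite(f"pics/{c}8.png",w["color"])
    for t in("pan","jar_1_mid"): print(c,t,[(np.round(d["bbox"],1).tolist(),round(d["conf"],2)) for d in vision.spot_in(c,t)[:4]])
q=(.570,.0516,.074)
for pitch in(0,.05,.1):
    c,s=np.cos(pitch),np.sin(pitch); Ry=np.array([[c,0,s],[0,1,0],[-s,0,c]])
    L=(np.array([(a,b,z) for a in(-90,90) for b in(-70,70) for z in(0,80)])-[-138.6,0,53])@Ry.T+[0,0,18.5]
    for k in("scene","top"):
        u=proj(k,place((.4318,.0414,.074),L)+[0,0,.0975]); print(pitch,k,u.min(0).round(1),u.max(0).round(1))
E
```

```text
t 14.5 pos [0.4317 0.0418 0.0987] yaw 0.074 tilt [ 7.e-04  3.e-04 -1.e+00] F [-3.25 -0.15  2.06] M [-0.145  0.12  -0.091] w 0.143
scene pan [([218.3, 192.5, 301.0, 254.9], 0.81), ([255.3, 213.5, 278.8, 229.4], 0.57)]
scene jar_1_mid [([252.5, 223.8, 268.9, 238.1], 0.48)]
top pan [([245.6, 170.4, 285.7, 221.4], 0.94)]
top jar_1_mid [([256.5, 195.8, 265.5, 213.1], 0.59)]
0 scene [227.6 187.6] [300.6 256.1]
0 top [233.8 167. ] [285.9 229.3]
0.05 scene [228. 190.] [300.7 256.9]
0.05 top [234.  167.9] [286.  230.2]
0.1 scene [227.9 192.3] [300.7 257.8]
0.1 top [234.1 169. ] [286.  231.1]
```

jog_arm --increments '[{"tx": 0,"ty": 0,"tz": 2,"wx": 0,"wy": 0,"wz": 0,"gripper": 0},{"tx": 0,"ty": 0,"tz": 4,"wx": 0,"wy": 0,"wz": 0,"gripper": 0},{"tx": 0,"ty": 0,"tz": 6,"wx": 0,"wy": 0,"wz": 0,"gripper": 0},{"tx": 0,"ty": 0,"tz": 8,"wx": 0,"wy": 0,"wz": 0,"gripper": 0},{"tx": 0,"ty": 0,"tz": 9,"wx": 0,"wy": 0,"wz": 0,"gripper": 0}]'

```text
time: 15.22
position: [0.4309, 0.0418, 0.0891]
tool_rot: [0.117, -3.138, 0.0]
ft_force: [-3.4, -1.5, 2.1]
grip_width: 0.144
grip_force: 60.0
```

jog_arm --increments '[{"tx": 0,"ty": 0,"tz": 0,"wx": 0,"wy": 0,"wz": 0,"gripper": 0},{"tx": 0,"ty": 0,"tz": 0,"wx": 0,"wy": 0,"wz": 0,"gripper": 0},{"tx": 0,"ty": 0,"tz": 0,"wx": 0,"wy": 0,"wz": 0,"gripper": 0},{"tx": 0,"ty": 0,"tz": 0,"wx": 0,"wy": 0,"wz": 0,"gripper": 0},{"tx": 0,"ty": 0,"tz": 0,"wx": 0,"wy": 0,"wz": 0,"gripper": 0}]'

```text
time: 15.63
position: [0.4314, 0.0418, 0.0896]
tool_rot: [-0.117, 3.139, 0.0]
ft_force: [-3.2, -1.4, 2.4]
grip_width: 0.142
grip_force: 60.0
```

```bash
python3 go.py; python3 - <<'E'
from bench import vision,ctrl
import numpy as np,cv2
from h import *
for c in("scene","top"):
    w=vision.get_image(c); cv2.imwrite(f"pics/{c}9.png",w["color"])
    for t in("pan","jar_1_mid"): print(c,t,[(np.round(d["bbox"],1).tolist(),round(d["conf"],2)) for d in vision.spot_in(c,t)[:4]])
# fine corner search: bright rim extremes inside bbox near front-left corner
for pitch in(0,.03,.06):
    c,s=np.cos(pitch),np.sin(pitch); Ry=np.array([[c,0,s],[0,1,0],[-s,0,c]])
    L=(np.array([(90,70,80),(90,-70,80),(-90,-70,0)])-[-138.6,0,53])@Ry.T+[0,0,18.5]
    for k in("scene","top"): print(pitch,k,proj(k,place((.4318,.0414,.074),L)+[0,0,.0885]).round(1).tolist())
E
```

```text
t 15.63 pos [0.4314 0.0418 0.0896] yaw 0.0742 tilt [ 1.e-04  1.e-04 -1.e+00] F [-3.2  -1.39  2.38] M [-0.083  0.156 -0.069] w 0.142
scene pan [([218.7, 191.2, 302.3, 256.4], 0.88), ([267.3, 205.9, 286.3, 223.4], 0.58), ([235.3, 159.9, 250.6, 171.0], 0.52)]
scene jar_1_mid [([253.5, 221.9, 270.8, 242.7], 0.51), ([237.7, 240.8, 299.4, 271.2], 0.3)]
top pan [([244.0, 170.4, 285.5, 222.9], 0.87), ([300.4, 165.5, 321.9, 191.5], 0.26)]
top jar_1_mid []
0 scene [[274.0, 189.6], [300.5, 215.2], [254.0, 257.8]]
0 top [[248.8, 167.9], [285.9, 177.7], [272.4, 230.0]]
0.03 scene [[274.1, 190.9], [300.6, 216.6], [253.6, 258.3]]
0.03 top [[248.9, 168.5], [285.9, 178.2], [272.3, 230.5]]
0.06 scene [[274.3, 192.3], [300.6, 217.9], [253.2, 258.9]]
0.06 top [[249.1, 169.1], [286.0, 178.8], [272.2, 231.0]]
```

jog_arm --increments '[{"tx": 0,"ty": 0,"tz": 1,"wx": 0,"wy": 0,"wz": 0,"gripper": 0},{"tx": 0,"ty": 0,"tz": 1.5,"wx": 0,"wy": 0,"wz": 0,"gripper": 0},{"tx": 0,"ty": 0,"tz": 2,"wx": 0,"wy": 0,"wz": 0,"gripper": 0},{"tx": 0,"ty": 0,"tz": 2.5,"wx": 0,"wy": 0,"wz": 0,"gripper": 0},{"tx": 0,"ty": 0,"tz": 2.5,"wx": 0,"wy": 0,"wz": 0,"gripper": 0}]'

```text
time: 16.35
position: [0.4313, 0.0418, 0.087]
tool_rot: [0.117, -3.139, -0.0]
ft_force: [-3.8, -0.4, 2.8]
grip_width: 0.148
grip_force: 60.0
```

jog_arm --increments '[{"tx": 0,"ty": 0,"tz": 0.5,"wx": 0,"wy": 0,"wz": 0,"gripper": 0},{"tx": 0,"ty": 0,"tz": 1,"wx": 0,"wy": 0,"wz": 0,"gripper": 0},{"tx": 0,"ty": 0,"tz": 1,"wx": 0,"wy": 0,"wz": 0,"gripper": 0},{"tx": 0,"ty": 0,"tz": 1,"wx": 0,"wy": 0,"wz": 0,"gripper": 0},{"tx": 0,"ty": 0,"tz": 1,"wx": 0,"wy": 0,"wz": 0,"gripper": 0}]'

```text
time: 16.77
position: [0.4314, 0.0418, 0.0867]
tool_rot: [0.117, -3.139, -0.001]
ft_force: [-4.4, -2.0, 8.3]
grip_width: 0.142
grip_force: 60.0
```

jog_arm --increments '[{"tx": 0,"ty": 0,"tz": 0,"wx": 0,"wy": 0,"wz": 0,"gripper": 0},{"tx": 0,"ty": 0,"tz": 0,"wx": 0,"wy": 0,"wz": 0,"gripper": 0},{"tx": 0,"ty": 0,"tz": 0,"wx": 0,"wy": 0,"wz": 0,"gripper": 0.3},{"tx": 0,"ty": 0,"tz": 0,"wx": 0,"wy": 0,"wz": 0,"gripper": 0.5},{"tx": 0,"ty": 0,"tz": 0,"wx": 0,"wy": 0,"wz": 0,"gripper": 0.6}]' --grip_force 5

```text
time: 17.18
position: [0.4317, 0.0419, 0.086]
tool_rot: [-0.117, 3.139, 0.0]
ft_force: [0.5, 0.7, 0.2]
grip_width: 0.296
grip_force: 0.0
```

jog_arm --increments '[{"tx": 0,"ty": 0,"tz": 0,"wx": 0,"wy": 0,"wz": 0,"gripper": 0.8},{"tx": 0,"ty": 0,"tz": 0,"wx": 0,"wy": 0,"wz": 0,"gripper": 0.8},{"tx": 0,"ty": 0,"tz": 0,"wx": 0,"wy": 0,"wz": 0,"gripper": 0.8},{"tx": 0,"ty": 0,"tz": 0,"wx": 0,"wy": 0,"wz": 0,"gripper": 0.8},{"tx": 0,"ty": 0,"tz": 0,"wx": 0,"wy": 0,"wz": 0,"gripper": 0.8}]'

```text
time: 17.6
position: [0.4314, 0.0418, 0.086]
tool_rot: [-0.117, 3.139, 0.0]
ft_force: [0.2, -0.6, -0.0]
grip_width: 0.668
grip_force: 0.0
```

```bash
python3 go.py; python3 - <<'E'
from bench import vision
import numpy as np,cv2
for c in("scene","top"):
    w=vision.get_image(c); cv2.imwrite(f"pics/{c}10.png",w["color"])
    for t in("pan","jar_1_mid"): print(c,t,[(np.round(d["bbox"],1).tolist(),round(d["conf"],2)) for d in vision.spot_in(c,t)[:4]])
E
```

```text
t 17.6 pos [0.4314 0.0418 0.086 ] yaw 0.0742 tilt [ 1.e-04  0.e+00 -1.e+00] F [ 0.23 -0.64 -0.01] M [ 0.037  0.022 -0.021] w 0.668
scene pan [([217.2, 193.7, 298.4, 258.3], 0.83)]
scene jar_1_mid [([253.8, 226.2, 271.6, 241.8], 0.45)]
top pan [([242.5, 172.3, 285.9, 244.3], 0.74)]
top jar_1_mid []
```

jog_arm --increments '[{"tx": 0,"ty": 0,"tz": -6,"wx": 0,"wy": 0,"wz": 0,"gripper": 0.9},{"tx": 0,"ty": 0,"tz": -20,"wx": 0,"wy": 0,"wz": 0,"gripper": 0.9},{"tx": 0,"ty": 0,"tz": -45,"wx": 0,"wy": 0,"wz": 0,"gripper": 0.9},{"tx": 0,"ty": 0,"tz": -75,"wx": 0,"wy": 0,"wz": 0,"gripper": 0.9},{"tx": 0,"ty": 0,"tz": -100,"wx": 0,"wy": 0,"wz": 0,"gripper": 0.9}]'

```text
time: 18.32
position: [0.4315, 0.0417, 0.1881]
tool_rot: [-0.116, 3.139, 0.0]
ft_force: [0.6, 0.3, 0.3]
grip_width: 0.897
grip_force: 0.0
```

jog_arm --increments '[{"tx": 0,"ty": 20,"tz": -25,"wx": 0,"wy": 0,"wz": 0,"gripper": 0.9},{"tx": 0,"ty": 50,"tz": -35,"wx": 0,"wy": 0,"wz": 0,"gripper": 0.9},{"tx": 0,"ty": 90,"tz": -40,"wx": 0,"wy": 0,"wz": 0,"gripper": 0.9},{"tx": 0,"ty": 130,"tz": -40,"wx": 0,"wy": 0,"wz": 0,"gripper": 0.9},{"tx": 0,"ty": 160,"tz": -40,"wx": 0,"wy": 0,"wz": 0,"gripper": 0.9}]'

```text
time: 18.73
position: [0.419, 0.2049, 0.2273]
tool_rot: [-0.12, 3.138, 0.004]
ft_force: [-0.3, -0.3, 0.3]
grip_width: 0.9
grip_force: 0.0
```

jog_arm --increments '[{"tx": 0,"ty": 40,"tz": 0,"wx": 0,"wy": 0,"wz": 0,"gripper": 0.9},{"tx": 0,"ty": 80,"tz": 0,"wx": 0,"wy": 0,"wz": 0,"gripper": 0.9},{"tx": 0,"ty": 120,"tz": 0,"wx": 0,"wy": 0,"wz": 0,"gripper": 0.9},{"tx": 0,"ty": 150,"tz": 0,"wx": 0,"wy": 0,"wz": 0,"gripper": 0.9},{"tx": 0,"ty": 160,"tz": 0,"wx": 0,"wy": 0,"wz": 0,"gripper": 0.9}]'

```text
time: 19.15
position: [0.4052, 0.3666, 0.226]
tool_rot: [0.127, -3.138, -0.003]
ft_force: [-0.3, 1.1, -0.5]
grip_width: 0.901
grip_force: 0.0
```

```bash
cat > chk.py <<'E'
from bench import vision
from h import *
for c in("scene","top"):
    w=vision.get_image(c); cv2.imwrite(f"pics/{c}11.png",w["color"])
    for t in("pan","jar_1_mid"): print(c,t,[(np.round(d["bbox"],1).tolist(),round(d["conf"],2)) for d in vision.spot_in(c,t)[:5]])
# refine pan pose: photometric edge score of rim + vertical edges + handle
M=[(90,70,80),(90,-70,80),(-90,-70,80),(-90,70,80)]
seg=[(M[i],M[(i+1)%4]) for i in range(4)]+[((-90,-70,0),(90,-70,0)),((-90,-70,0),(-90,70,0)),((-90,-70,0),(-90,-70,80)),((90,-70,0),(90,-70,80))]
G={}
for c in("scene","top"):
    g=cv2.GaussianBlur(cv2.cvtColor(cv2.imread(f"pics/{c}11.png"),cv2.COLOR_BGR2GRAY).astype(np.float32),(0,0),1.0)
    m=np.hypot(cv2.Sobel(g,cv2.CV_32F,1,0),cv2.Sobel(g,cv2.CV_32F,0,1)); G[c]=np.minimum(m,120)
P=np.vstack([np.linspace(a,b,40) for a,b in seg])
def score(q):
    x,y,a,z,p=q; c_,s_=np.cos(p),np.sin(p); Q=(P@np.array([[c_,0,s_],[0,1,0],[-s_,0,c_]]).T)
    W=place((x,y,a),Q)+[0,0,z]; t=0
    for c in G:
        u=proj(c,W).astype(np.float32); t+=cv2.remap(G[c],u[:,0:1],u[:,1:2],cv2.INTER_LINEAR).mean()
    return -t
from scipy.optimize import differential_evolution as DE
r=DE(score,[(.54,.60),(.02,.08),(-.05,.2),(.045,.060),(-.06,.12)],seed=1,maxiter=150); print("pan x y yaw z pitch",r.x.round(4),r.fun, "nominal",score((.570,.0516,.074,.052,0)))
print("offset from platter mm",(r.x[:2]-[.5699,.0516])*1e3)
E
python3 go.py; python3 chk.py
```

```text
t 19.15 pos [0.4052 0.3666 0.226 ] yaw 0.081 tilt [-8.0e-04  1.8e-03 -1.0e+00] F [-0.25  1.08 -0.47] M [ 0.025  0.04  -0.02 ] w 0.901
scene pan [([216.8, 191.1, 301.4, 256.2], 0.87)]
scene jar_1_mid [([252.4, 222.4, 271.2, 240.9], 0.52)]
top pan [([235.0, 170.8, 284.4, 245.4], 0.87), ([350.0, 155.8, 386.2, 214.7], 0.39)]
top jar_1_mid [([252.0, 197.5, 264.5, 213.4], 0.43)]
pan x y yaw z pitch [0.5652 0.0453 0.0756 0.0535 0.0208] -213.40382385253906 nominal -202.42477
offset from platter mm [-4.72032158 -6.29377906]
```

```bash
python3 -c "
from bench import ctrl
print(ctrl.close_job())"
```

```text
the job is handed in; nothing more can be done
None
```

The pan is released on the scale platter, about 8 mm off centre by my image fit and flat as far as I could measure, and the job is handed in at about 19 s; I was given no verdict. All three jars were seen in the pan before the carry but not counted again after placing. The pan's front caught under the chute as I lifted it away and tipped nose-down by roughly 0.17 rad. So the carry to the scale was not level, and the pan was levelled by easing it down onto the platter at under 15 N.

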